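# Seat the filter funnel in the vacuum manifold

## Task

Take the steel filter funnel out of its drying rack and seat its tapered foot in the rubber collar of the filtration manifold's open station. Let the taper centre itself, then press it gently down until the collar stops and the funnel sits fully home and upright; do not force it, and leave the beaker, the bottle and the meter where they stand.

Things in the scene. Friction and masses are not known exactly. Their poses are not given: they have to be found in the camera images.
- funnel: Round steel filter funnel, 80 mm tall, 0.15-0.24 kg. Origin: centre of its foot's flat underside, z up its axis. A solid smooth cone widens from 16 mm diameter at the foot to 50 mm at 30 mm height; above a flat shoulder stands a straight open cup, 60 mm outer diameter, 3 mm wall, 30 to 80 mm height, inner floor at 34 mm. Grip the cup across its outside, TCP about 60 mm above the foot.
- funnel_rim (a point): Centre of the funnel's mouth, 80 mm above its foot on its axis.
- rack: White drying rack, 110 x 110 x 42 mm, fixed. Origin under its centre. A 54 mm hole in the middle of its top plate (top at 42 mm) holds the funnel by its shoulder: the funnel's foot hangs 12 mm above the bench; it lifts straight up.
- manifold: Aluminium filtration manifold, a fixed box 120 (x) x 300 (y) x 60 mm high on the bench; origin under its centre. Two stations on top, 140 mm apart: at local y = -70 mm one closed by a black rubber bung (top at 92 mm), at local y = +70 mm the open one: a steel flange that carries an upward-opening conical black rubber collar with a slick lining that matches the funnel's cone.
- port (a point): Nominal centre of the open station on the box's top face, 60 mm above the bench. The real flange, on a screw-set post, is fixed with its centre up to 6 mm off this point in the manifold's x and in its y, and at a height that differs by 18 mm from case to case: the collar's mouth (44 mm inside, 52 mm outside, collar 28 mm tall) starts 100 to 120 mm above the bench. Feel or look for it.
- beaker: Clear beaker, 68 mm across, 85 mm tall, standing beyond the work; origin under its centre. Bystander.
- bottle: White round sample bottle, 72 mm across, 150 mm tall, standing beyond the work; origin under its centre. Bystander.
- meter: Grey hand-held meter lying on the bench beyond the manifold, 75 x 150 x 34 mm; origin under its centre. Bystander.
- collar (a joint): Travel of the collar in m: 0 fully raised, 0.006 fully down on its hard stop. Starts at 0 to 0.002. It slides straight down under about 7 N and stays where pushed. A push of over about 18 N on it is too much. When it is down and the cone is fully in it, the funnel's foot is 70 to 89 mm above the bench, by the flange's height.

How it is judged:
By the outcome, as a careful person would: the job done as asked, in the order asked, and still so for the second after the job is handed in, with the robot touching nothing.
It also fails if it takes over 48 s, if anything falls off the work surface, if the arm or the gripper's body presses on something with over 40 N, if the wrist force passes 120 N, or if a joint passes its speed limit or range.

## Robot

A 6-joint arm with a two-finger parallel gripper is mounted at the origin on the work surface. World frame = base frame: x ahead of the robot, y to its left, z up, the work surface at z = 0. Lengths are in m, angles in degrees, forces in N, time in s.
With the tool pointing down it reaches from about 0.325 to 0.9 m from the base axis. Payload 6.1 kg.
Tool frame: the origin (TCP) lies between the finger pads, 19 mm behind the fingertips; this is the grasp point; z points along the fingers, y is the line along which they close (so a half turn about z gives the same grasp; the last joint's range is limited). The gripper opens to 87 mm and grips with 3 to 60 N. Pads are 19 mm wide; open, the fingers measure 117 mm over their backs; the gripper's body (75 mm by 190 mm) begins 51 mm behind the grasp point.
Start: joints at [69.093, 12.628, 87.462, -0, 79.91, -7.225], TCP at [0.148, 0.607, 0.241] pointing down, gripper open.
Joint ranges: [-170.65, 170.65], [-52.31, 119.04], [5.05, 147.46], [-71.25, 251.25], [11.57, 151.72], [-153.62, 153.62]. Speed limits (degrees/s): [147.25, 147.25, 172.46, 180, 180, 180].

## Interface

Orientations are given as a 3x3 rotation matrix whose columns are the frame's x, y, z axes.
In Python, from cell import ctrl, snapshot, camera_params gives the robot as it stands. The module is installed in compiled form; this text tells all that it offers.
- The arm moves only by the tool play_rows, never from a script. Its argument "motion" is a list of rows, each an object with "dp": the shift along the tool's x, y, z in cm, a list of three; "turn": the turn about the tool's z in rad; "fingers": the opening in per cent of the stroke, from 0 (shut) to 100 (fully open). A call has 1 to 10 rows; each row is the pose to reach, as a shift and turn from the pose commanded when the call began, along the tool's axes at that moment; what a row does not reach only later rows make up. A row lasts 1/8 s, in which the tool goes at most 62.5 mm and 10.7 degrees, less where a joint would pass 70% of its speed; a pose out of reach is approached as far as the arm can. A call with a gripper value outside its range is refused whole. The fingers move at their own pace and stop on an object; "force" is the grip in N (left out, the last holds). Time passes only in rows, so rows that repeat a pose let the fingers close. It gives the time, the measured TCP pose, the force, the opening and the grip force at its end, in the units of the state.
- ctrl.sense(): the state, without advancing time (a new reading comes with each control period).
- snapshot(name): name is "scene" or "top"; returns (picture, depth): 480x640x3 uint8, red, green, blue; 480x640 float32, m along the optical axis (not along the pixel's ray), 0 where there is no reading.
- camera_params(name): a dict with "fx", "fy", "cx", "cy" (pixels), "k1" (the pictures are not rectified: a ray, as slopes to the right and down, at radius r is drawn at 1 + k1 r^2 times it, then the intrinsics apply), "R" (3x3) and "t" (3): a world point X has camera coordinates R X + t. Camera axes: x right, y down, z forward; pixel columns grow to the right and rows downward; lengths in m; the calibration is good to about 2 mm. A picture is of the moment at which its call begins. camera_params takes no time and is no camera call.
- ctrl.sign_off(): hands the job in; it is judged then, once.
The state is a dict: "time": time; "q": joint angles; "qvel": joint speeds; "effort": joint torques, N m; "tcp_pos": TCP position; "ee_rot": TCP orientation; "force": force on the tool from outside, world axes, zero at the start; "wrist_torque": the same for the moment, N m; "gripper_width": finger opening in m; "finger_force": force on a finger pad.
Only numpy, scipy, OpenCV 4.12 (cv2) and the standard library are available. Lean on these libraries where they do the work, as an engineer would, in place of code of your own. Each camera call takes 0.05 s, during which the arm holds its last target. There are 200 camera calls.

## Working session

There is one attempt and no reset: what is moved stays moved. The work goes in short steps, Python scripts to look and compute and a tool call to move; the robot and the scene stay as the last step left them, time stands still between calls to the robot, and variables do not carry over. Pictures are saved under pics/ and viewed, at most 10 in all, crops included, and the job is handed in when it is done.

Besides the shell and the picture viewer there is one more tool, called after "Emit:" as name([rows], argument=value, ...), one row to a line, values as JSON. play_rows: Moves the arm, as the interface text tells. Its arguments: {"type":"object","properties":{"motion":{"type":"array"},"force":{"type":"number"}},"required":["motion"]}

```bash
mkdir -p pics
cat > h.py <<'E'
import numpy as np, cv2
from cell import ctrl, snapshot, camera_params
def cloud(name):
    im,d=snapshot(name); c=camera_params(name)
    K=np.array([[c['fx'],0,c['cx']],[0,c['fy'],c['cy']],[0,0,1.]])
    v,u=np.mgrid[0:480,0:640]
    p=np.stack([u,v],-1).reshape(-1,1,2).astype(np.float64)
    r=cv2.undistortPoints(p,K,np.array([c['k1'],0,0,0.])).reshape(480,640,2)
    X=np.dstack([r[...,0]*d,r[...,1]*d,d])
    W=(X-np.array(c['t']))@np.array(c['R'])
    W[d==0]=np.nan
    return im,W
E
python3 - <<'E'
from h import *
for n in('scene','top'):
    im,W=cloud(n); cv2.imwrite(f'pics/{n}0.png',im[...,::-1]); np.save(f'{n}0.npy',W)
    print(n,camera_params(n)['R'],camera_params(n)['t'])
s=ctrl.sense();print(s)
E
```

```text
scene [[-0.83604777  0.54865388  0.0017453 ]
 [ 0.46492438  0.71014128 -0.52871985]
 [-0.29132361 -0.44122362 -0.8487946 ]] [ 0.53203037 -0.25731989  1.00401405]
top [[ 0.01272718 -0.99986403 -0.01048557]
 [-0.98415272 -0.01067097 -0.17700154]
 [ 0.17686558  0.01257214 -0.98415472]] [0.02367378 0.60750472 0.90245312]
{'time': 0.1, 'q': array([ 6.90919427e+01,  1.26693602e+01,  8.75195349e+01, -1.07283904e-03,
        7.99094997e+01, -7.22491700e+00]), 'qvel': array([ 0.01536233, -0.20105371, -0.1434277 , -0.01398411,  0.10326608,
       -0.0109081 ]), 'effort': array([ 1.78834147e-03, -4.95939732e+01, -3.88520515e+01,  7.00800377e-02,
        5.15166402e-02, -3.26603606e-05]), 'tcp_pos': array([0.14766559, 0.60676675, 0.24025835]), 'ee_rot': array([[-9.71619490e-01,  2.36548540e-01, -5.95634939e-04],
       [ 2.36549207e-01,  9.71618175e-01, -1.61081318e-03],
       [ 1.97694226e-04, -1.70599445e-03, -9.99998525e-01]]), 'force': array([ 0.19022588, -0.55288679,  0.50577769]), 'wrist_torque': array([0.01236723, 0.03640951, 0.0175663 ]), 'finger_force': 0.0, 'gripper_width': 0.08687717488999509}
```

View pics/scene0.png

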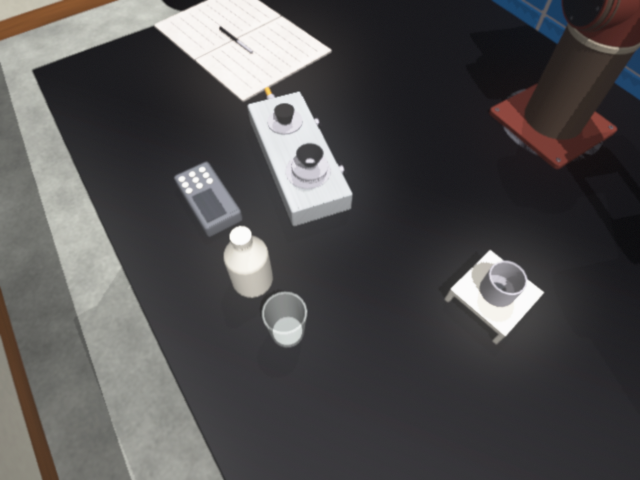

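View pics/top0.png

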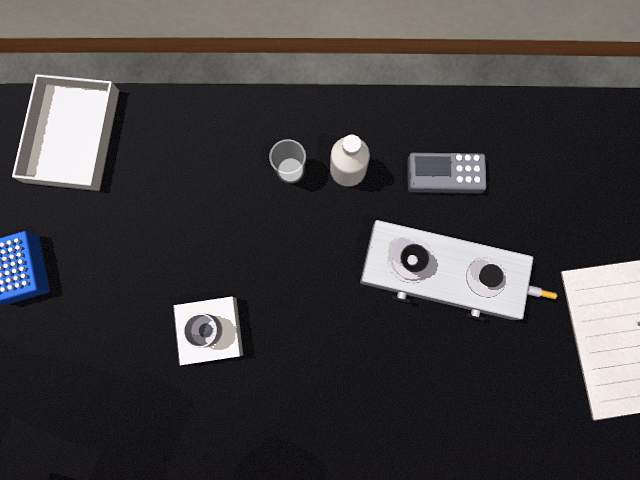

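The scene view shows the funnel in the rack at about (503,283) and the open collar at about (310,157). In the top view the funnel is at about (203,330), the open collar at (413,258) and the bung at (491,276). The beaker (288,160), bottle (349,160) and meter (447,172) are all clear of the work.

Run:
```python
from h import *
def fitc(P):
    A=np.c_[2*P,np.ones(len(P))]; s=np.linalg.lstsq(A,(P**2).sum(1),rcond=None)[0]
    return s[:2],np.sqrt(s[2]+s[0]**2+s[1]**2)
R={'top':dict(f=(203,330,40),c=(413,258,38),b=(491,276,25)),'scene':dict(f=(503,283,45),c=(310,160,35),b=(284,115,25))}
for n in R:
    W=np.load(n+'0.npy')
    for k,(u,v,r) in R[n].items():
        P=W[v-r:v+r,u-r:u+r].reshape(-1,3);P=P[~np.isnan(P[:,0])]
        h,e=np.histogram(P[:,2],bins=np.arange(-.004,.14,.004)); print(n,k,[(round(a*1e3),int(b)) for a,b in zip(e,h) if b])
        zt=np.percentile(P[:,2],99.7)
        for lo,hi in((zt-.006,zt+.004),):
            Q=P[(P[:,2]>lo)&(P[:,2]<hi)]; c,rr=fitc(Q[:,:2])
            (mc,mr)=cv2.minEnclosingCircle(Q[:,:2].astype(np.float32))
            print('  zt',zt.round(4),len(Q),'fit',c.round(4),rr.round(4),'enc',np.round(mc,4),round(mr,4),'medz',np.median(Q[:,2]).round(4))
    # box top, rack top rects
    for nm,(lo,hi),(ul,uh,vl,vh) in (('mani',(.055,.065),(345,545,210,330) if n=='top' else (240,360,85,225)),('rack',(.038,.046),(160,255,285,375) if n=='top' else (435,550,240,350))):
        P=W[vl:vh,ul:uh].reshape(-1,3);P=P[(P[:,2]>lo)&(P[:,2]<hi)]
        print(n,nm,cv2.minAreaRect(P[:,:2].astype(np.float32)))
```

```text
top f [(-4, 990), (0, 1498), (4, 82), (8, 18), (12, 20), (16, 24), (20, 22), (24, 18), (28, 16), (32, 29), (36, 197), (40, 1891), (44, 882), (48, 158), (52, 37), (56, 30), (60, 29), (64, 35), (68, 37), (72, 29), (76, 38), (80, 35), (84, 29), (88, 111), (92, 97), (96, 2)]
  zt 0.0943 204 fit [0.4375 0.2365] 0.0284 enc [0.4376 0.237 ] 0.0304 medz 0.092
top c [(-4, 196), (0, 520), (4, 38), (12, 2), (16, 6), (20, 7), (24, 8), (28, 5), (32, 7), (36, 15), (40, 31), (44, 18), (48, 9), (52, 18), (56, 981), (60, 2594), (64, 189), (68, 2), (72, 98), (76, 339), (80, 40), (84, 81), (88, 49), (92, 58), (96, 70), (100, 79), (104, 93), (108, 170), (112, 21)]
  zt 0.1122 242 fit [ 0.5671 -0.1359] 0.0226 enc [ 0.5677 -0.1361] 0.0254 medz 0.1095
top b [(-4, 1), (0, 2), (52, 2), (56, 335), (60, 1060), (64, 617), (68, 30), (72, 2), (76, 3), (80, 1), (84, 1), (88, 96), (92, 318), (96, 15)]
  zt 0.0966 399 fit [ 0.5396 -0.2752] 0.0149 enc [ 0.5393 -0.2755] 0.0212 medz 0.0932
top mani ((0.5552347302436829, -0.2071167230606079), (0.3020946681499481, 0.12070488929748535), 77.09071350097656)
top rack ((0.4375
[... 577 characters left out ...]
, 444), (76, 76), (80, 37), (84, 48), (88, 43), (92, 57), (96, 71), (100, 73), (104, 133), (108, 46)]
  zt 0.1088 202 fit [ 0.5681 -0.1341] 0.0228 enc [ 0.5678 -0.1345] 0.0262 medz 0.1067
scene b [(-4, 236), (0, 69), (4, 1), (32, 4), (36, 24), (40, 31), (44, 4), (48, 1), (52, 15), (56, 1139), (60, 569), (64, 54), (68, 18), (72, 18), (76, 11), (80, 24), (84, 19), (88, 216), (92, 33)]
  zt 0.0927 255 fit [ 0.5405 -0.2733] 0.0151 enc [ 0.54  -0.274] 0.022 medz 0.0908
scene mani ((0.5562372803688049, -0.2053241729736328), (0.3028814196586609, 0.1202659010887146), 77.05353546142578)
scene rack ((0.4376964271068573, 0.2385214865207672), (0.11422260850667953, 0.11133063584566116), 9.70698356628418)
```

Emit:
play_rows([
  {"dp":[-1.5,-1.2,0],"turn":0,"fingers":100},
  {"dp":[-5,-3.9,0],"turn":0,"fingers":100},
  {"dp":[-9.5,-7.5,0],"turn":0,"fingers":100},
  {"dp":[-14.5,-11.4,0],"turn":0,"fingers":100},
  {"dp":[-19.5,-15.3,0],"turn":0,"fingers":100},
  {"dp":[-24.5,-19.2,0],"turn":0,"fingers":100},
  {"dp":[-29.5,-23.1,1],"turn":0,"fingers":100},
  {"dp":[-33.5,-26.3,3],"turn":0,"fingers":100},
  {"dp":[-36,-28.3,5],"turn":0,"fingers":100},
  {"dp":[-36.9,-29,7],"turn":0,"fingers":100},
], force=20)

```text
time: 1.35
tcp_pos: [0.4387, 0.2353, 0.1706]
ee_rot: [[-0.971, 0.24, 0.0], [0.24, 0.971, -0.001], [-0.0, -0.001, -1.0]]
force: [1.1, -0.5, -0.2]
gripper_width: 0.0871
finger_force: 0.0
```

Emit:
play_rows([
  {"dp":[0,0,0],"turn":0,"fingers":100},
  {"dp":[0,0,0],"turn":0,"fingers":100},
])

```text
time: 1.6
tcp_pos: [0.4377, 0.2382, 0.1719]
ee_rot: [[-0.972, 0.237, 0.0], [0.237, 0.972, 0.0], [-0.0, 0.0, -1.0]]
force: [0.7, 0.4, 0.5]
gripper_width: 0.0874
finger_force: 0.0
```

Emit:
play_rows([
  {"dp":[0,0,1.5],"turn":0,"fingers":100},
  {"dp":[0,0,4],"turn":0,"fingers":100},
  {"dp":[0,0,6.5],"turn":0,"fingers":100},
  {"dp":[0,0,8.5],"turn":0,"fingers":100},
  {"dp":[0,0,9.6],"turn":0,"fingers":100},
  {"dp":[0,0,10],"turn":0,"fingers":100},
  {"dp":[0,0,10],"turn":0,"fingers":100},
  {"dp":[0,0,10],"turn":0,"fingers":85},
  {"dp":[0,0,10],"turn":0,"fingers":75},
  {"dp":[0,0,10],"turn":0,"fingers":70},
], force=20)

```text
time: 2.85
tcp_pos: [0.438, 0.2383, 0.0716]
ee_rot: [[-0.972, 0.237, 0.001], [0.237, 0.972, 0.0], [-0.001, 0.0, -1.0]]
force: [-0.8, -0.3, -0.4]
gripper_width: 0.0654
finger_force: 0.0
```

Emit:
play_rows([
  {"dp":[0,0,0],"turn":0,"fingers":60},
  {"dp":[0,0,0],"turn":0,"fingers":50},
  {"dp":[0,0,0],"turn":0,"fingers":50},
  {"dp":[0,0,0],"turn":0,"fingers":50},
])

```text
time: 3.35
tcp_pos: [0.4379, 0.2382, 0.0715]
ee_rot: [[-0.972, 0.237, 0.0], [0.237, 0.972, 0.0], [-0.0, 0.0, -1.0]]
force: [-0.3, -0.9, 2.9]
gripper_width: 0.0602
finger_force: 20.0
```

Emit:
play_rows([
  {"dp":[0,0,-0.5],"turn":0,"fingers":50},
  {"dp":[0,0,-1.7],"turn":0,"fingers":50},
  {"dp":[0,0,-3.5],"turn":0,"fingers":50},
  {"dp":[0,0,-5.7],"turn":0,"fingers":50},
  {"dp":[0,0,-8],"turn":0,"fingers":50},
  {"dp":[0,0,-10.3],"turn":0,"fingers":50},
  {"dp":[0,0,-12.3],"turn":0,"fingers":50},
  {"dp":[0,0,-13.5],"turn":0,"fingers":50},
  {"dp":[0,0,-14],"turn":0,"fingers":50},
  {"dp":[0,0,-14],"turn":0,"fingers":50},
])

```text
time: 4.6
tcp_pos: [0.4377, 0.2382, 0.2113]
ee_rot: [[-0.972, 0.237, 0.0], [0.237, 0.972, -0.0], [-0.0, 0.0, -1.0]]
force: [-1.0, -0.9, -2.2]
gripper_width: 0.06
finger_force: 20.0
```

Emit:
play_rows([
  {"dp":[0,0,0],"turn":0,"fingers":50},
  {"dp":[0,0,0],"turn":0,"fingers":50},
])

```text
time: 4.85
tcp_pos: [0.4374, 0.2381, 0.2104]
ee_rot: [[-0.972, 0.237, -0.001], [0.237, 0.972, -0.0], [0.001, -0.001, -1.0]]
force: [1.0, 0.1, -1.0]
gripper_width: 0.0605
finger_force: 20.0
```

Run:
```python
from h import *
im,W=cloud('scene'); np.save('s1.npy',W); im2,W2=cloud('top'); np.save('t1.npy',W2)
cv2.imwrite('pics/s1.png',im[...,::-1])
s=ctrl.sense();p=s['tcp_pos'];print(p,s['force'],s['time'],s['ee_rot'])
for w in(W,W2):
    P=w.reshape(-1,3);P=P[~np.isnan(P[:,0])]; P=P[(np.hypot(*(P[:,:2]-p[:2]).T)<.04)&(P[:,2]<p[2]+.025)&(P[:,2]>.05)]
    print(len(P),P.min(0) if len(P) else '',P.max(0) if len(P) else '')
c=np.array([.5676,-.135]);d=np.r_[c-p[:2],0]; print('tool shift',s['ee_rot'].T@d*100)
```

```text
[0.4375009  0.23810829 0.21068412] [-0.29877791  0.09482368 -1.97186787] 4.95 [[-9.71624910e-01  2.36524930e-01 -9.95794095e-04]
 [ 2.36525376e-01  9.71625247e-01 -3.55091303e-04]
 [ 8.83550738e-04 -5.80546129e-04 -9.99999441e-01]]
2126 [0.4088495  0.1983274  0.14996531] [0.46846305 0.27765435 0.23566611]
0  
tool shift [-2.14657104e+01 -3.31749753e+01  2.93559376e-04]
```

View pics/s1.png

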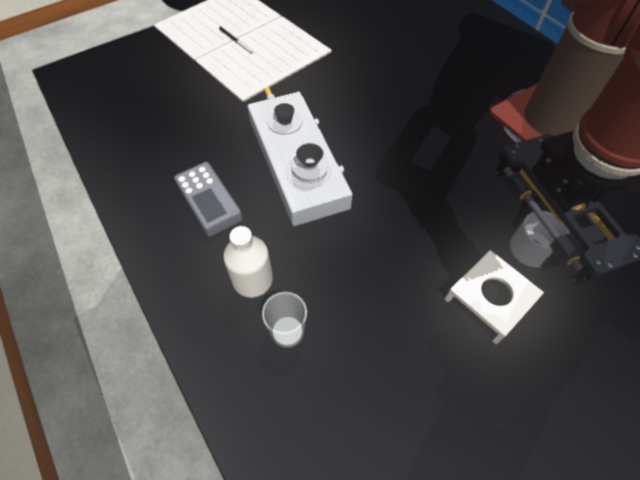

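The funnel is lifted clear of the rack at about (533,240) and hangs upright in the fingers. The collar is still at about (310,157). I'll carry the funnel over it.

Emit:
play_rows([
  {"dp":[-0.9,-1.3,0],"turn":0,"fingers":50},
  {"dp":[-2.7,-4.2,0],"turn":0,"fingers":50},
  {"dp":[-5.3,-8.2,0],"turn":0,"fingers":50},
  {"dp":[-8.1,-12.5,0],"turn":0,"fingers":50},
  {"dp":[-10.9,-16.9,0],"turn":0,"fingers":50},
  {"dp":[-13.8,-21.3,0],"turn":0,"fingers":50},
  {"dp":[-16.6,-25.7,0],"turn":0,"fingers":50},
  {"dp":[-19.1,-29.5,0],"turn":0,"fingers":50},
  {"dp":[-20.9,-32.3,0],"turn":0,"fingers":50},
  {"dp":[-21.5,-33.2,0],"turn":0,"fingers":50},
])

```text
time: 6.2
tcp_pos: [0.568, -0.1381, 0.211]
ee_rot: [[-0.971, 0.239, -0.0], [0.239, 0.971, -0.0], [0.0, -0.0, -1.0]]
force: [-0.3, 0.5, -1.7]
gripper_width: 0.0597
finger_force: 20.0
```

Emit:
play_rows([
  {"dp":[0,0,0],"turn":0,"fingers":50},
  {"dp":[0,0,0],"turn":0,"fingers":50},
  {"dp":[0,0,0],"turn":0,"fingers":50},
])

```text
time: 6.58
tcp_pos: [0.568, -0.1341, 0.2113]
ee_rot: [[-0.972, 0.235, -0.0], [0.235, 0.972, 0.0], [0.0, 0.0, -1.0]]
force: [1.1, -0.0, -1.0]
gripper_width: 0.0604
finger_force: 20.0
```

Run:
```python
from h import *
im,W=cloud('scene'); im2,W2=cloud('top'); np.save('s2.npy',W)
cv2.imwrite('pics/s2.png',cv2.resize(im[60:240,200:440],(800,600))[...,::-1])
F=[]
for i in range(10):
    s=ctrl.sense(); F.append(s['force']); snapshot('scene')
p=s['tcp_pos'];print(p,np.mean(F,0),s['time'],s['wrist_torque'])
P=W.reshape(-1,3);P=P[~np.isnan(P[:,0])]; P=P[(np.hypot(*(P[:,:2]-p[:2]).T)<.036)]
for lo,hi in((.13,.17),(.17,.19),(.19,.205)):
    Q=P[(P[:,2]>lo)&(P[:,2]<hi)]
    if len(Q): print(lo,len(Q),Q.min(0),Q.max(0))
```

```text
[ 0.56812415 -0.13525674  0.21120933] [-0.23061485 -0.02782354 -1.58330548] 7.125 [-0.0271868   0.012255   -0.00332678]
0.13 28 [ 0.56762735 -0.13052143  0.15231556] [ 0.58221786 -0.11654148  0.16990433]
0.17 84 [ 0.54907302 -0.14709864  0.17133473] [ 0.59808445 -0.10384935  0.18988609]
0.19 104 [ 0.55334975 -0.14739601  0.19011695] [ 0.59824772 -0.10508312  0.20460253]
```

View pics/s2.png

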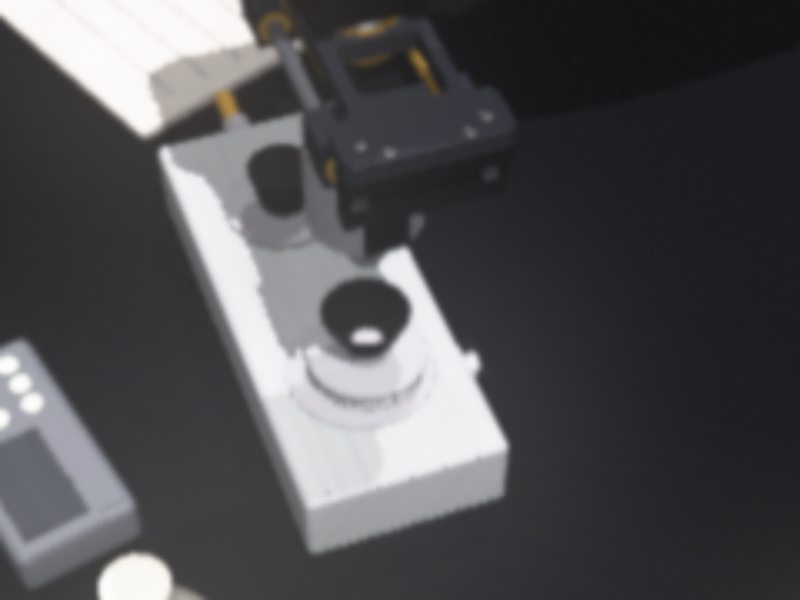

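The gripper holds the funnel over the collar, and in this crop the collar mouth is at about (366,312), just below the fingers. I'll descend to just above contact.

Emit:
play_rows([
  {"dp":[0,0,0.8],"turn":0,"fingers":50},
  {"dp":[0,0,2],"turn":0,"fingers":50},
  {"dp":[0,0,3.3],"turn":0,"fingers":50},
  {"dp":[0,0,4.3],"turn":0,"fingers":50},
  {"dp":[0,0,5],"turn":0,"fingers":50},
  {"dp":[0,0,5.4],"turn":0,"fingers":50},
  {"dp":[0,0,5.6],"turn":0,"fingers":50},
  {"dp":[0,0,5.6],"turn":0,"fingers":50},
])

```text
time: 8.18
tcp_pos: [0.5683, -0.1353, 0.1554]
ee_rot: [[-0.972, 0.237, 0.0], [0.237, 0.972, -0.0], [-0.0, -0.0, -1.0]]
force: [0.0, 0.6, -1.6]
gripper_width: 0.0605
finger_force: 20.0
```

Emit:
play_rows([
  {"dp":[0,0,0.1],"turn":0,"fingers":50},
  {"dp":[0,0,0.2],"turn":0,"fingers":50},
  {"dp":[0,0,0.3],"turn":0,"fingers":50},
  {"dp":[0,0,0.4],"turn":0,"fingers":50},
  {"dp":[0,0,0.5],"turn":0,"fingers":50},
  {"dp":[0,0,0.6],"turn":0,"fingers":50},
  {"dp":[0,0,0.6],"turn":0,"fingers":50},
])

```text
time: 9.05
tcp_pos: [0.5681, -0.1352, 0.1491]
ee_rot: [[-0.972, 0.236, -0.0], [0.236, 0.972, -0.0], [0.0, -0.0, -1.0]]
force: [0.0, 0.4, -1.2]
gripper_width: 0.0601
finger_force: 20.0
```

Emit:
play_rows([
  {"dp":[0,0,0.1],"turn":0,"fingers":50},
  {"dp":[0,0,0.2],"turn":0,"fingers":50},
  {"dp":[0,0,0.2],"turn":0,"fingers":50},
])

```text
time: 9.43
tcp_pos: [0.568, -0.1352, 0.1471]
ee_rot: [[-0.972, 0.237, -0.0], [0.237, 0.972, 0.0], [0.0, 0.0, -1.0]]
force: [0.1, -0.3, -2.1]
gripper_width: 0.0603
finger_force: 20.0
```

Emit:
play_rows([
  {"dp":[0,0,0.1],"turn":0,"fingers":50},
  {"dp":[0,0,0.1],"turn":0,"fingers":50},
])

```text
time: 9.68
tcp_pos: [0.5681, -0.1352, 0.1462]
ee_rot: [[-0.972, 0.237, -0.0], [0.237, 0.972, 0.0], [0.0, 0.0, -1.0]]
force: [-0.3, -0.2, -1.7]
gripper_width: 0.0605
finger_force: 20.0
```

Emit:
play_rows([
  {"dp":[0,0,0.1],"turn":0,"fingers":50},
  {"dp":[0,0,0.1],"turn":0,"fingers":50},
])

```text
time: 9.93
tcp_pos: [0.5681, -0.1352, 0.1451]
ee_rot: [[-0.972, 0.237, -0.0], [0.237, 0.972, 0.0], [0.0, 0.0, -1.0]]
force: [-1.3, 0.1, -1.8]
gripper_width: 0.0603
finger_force: 20.0
```

Emit:
play_rows([
  {"dp":[0,0,0.1],"turn":0,"fingers":50},
  {"dp":[0,0,0.1],"turn":0,"fingers":50},
])

```text
time: 10.18
tcp_pos: [0.5681, -0.1355, 0.1443]
ee_rot: [[-0.972, 0.237, -0.0], [0.237, 0.972, -0.0], [0.0, -0.0, -1.0]]
force: [-0.3, -0.3, -1.2]
gripper_width: 0.0603
finger_force: 20.0
```

Emit:
play_rows([
  {"dp":[0,0,0.1],"turn":0,"fingers":50},
  {"dp":[0,0,0.1],"turn":0,"fingers":50},
])

```text
time: 10.42
tcp_pos: [0.5681, -0.1356, 0.1436]
ee_rot: [[-0.972, 0.237, -0.0], [0.237, 0.972, -0.001], [-0.0, -0.001, -1.0]]
force: [-2.2, -2.1, 3.2]
gripper_width: 0.0602
finger_force: 20.0
```

Emit:
play_rows([
  {"dp":[0,0,0.1],"turn":0,"fingers":50},
  {"dp":[0,0,0.1],"turn":0,"fingers":50},
])

```text
time: 10.68
tcp_pos: [0.5682, -0.1356, 0.1428]
ee_rot: [[-0.972, 0.237, 0.0], [0.237, 0.972, -0.001], [-0.0, -0.001, -1.0]]
force: [-3.4, -2.2, 4.6]
gripper_width: 0.0604
finger_force: 20.0
```

Contact, with a small sideways reaction toward -x and -y. I'll shift the tool that way to let the taper centre.

Emit:
play_rows([
  {"dp":[0.05,-0.05,0],"turn":0,"fingers":50},
  {"dp":[0.05,-0.05,0],"turn":0,"fingers":50},
])

```text
time: 10.92
tcp_pos: [0.568, -0.1357, 0.1428]
ee_rot: [[-0.972, 0.237, 0.001], [0.237, 0.972, -0.0], [-0.001, 0.0, -1.0]]
force: [-1.4, -1.2, 4.7]
gripper_width: 0.0606
finger_force: 20.0
```

Emit:
play_rows([
  {"dp":[0,0,0],"turn":0,"fingers":50},
])

```text
time: 11.05
tcp_pos: [0.568, -0.1356, 0.1427]
ee_rot: [[-0.972, 0.237, 0.001], [0.237, 0.972, -0.0], [-0.001, 0.0, -1.0]]
force: [-2.0, -1.6, 6.1]
gripper_width: 0.0605
finger_force: 20.0
```

Emit:
play_rows([
  {"dp":[0.06,-0.06,0],"turn":0,"fingers":50},
  {"dp":[0.06,-0.06,0],"turn":0,"fingers":50},
])

```text
time: 11.3
tcp_pos: [0.5676, -0.1359, 0.1427]
ee_rot: [[-0.972, 0.237, 0.002], [0.237, 0.972, 0.0], [-0.002, 0.001, -1.0]]
force: [-0.1, 0.6, 4.6]
gripper_width: 0.0603
finger_force: 20.0
```

Emit:
play_rows([
  {"dp":[0,0,0.05],"turn":0,"fingers":50},
  {"dp":[0,0,0.1],"turn":0,"fingers":50},
  {"dp":[0,0,0.1],"turn":0,"fingers":50},
])

```text
time: 11.68
tcp_pos: [0.5675, -0.1358, 0.1416]
ee_rot: [[-0.972, 0.236, 0.002], [0.236, 0.972, 0.0], [-0.002, 0.001, -1.0]]
force: [1.0, 0.2, 4.9]
gripper_width: 0.0603
finger_force: 20.0
```

Emit:
play_rows([
  {"dp":[0,0,0.05],"turn":0,"fingers":50},
  {"dp":[0,0,0.1],"turn":0,"fingers":50},
  {"dp":[0,0,0.1],"turn":0,"fingers":50},
])

```text
time: 12.05
tcp_pos: [0.5675, -0.1359, 0.1406]
ee_rot: [[-0.972, 0.237, 0.002], [0.237, 0.972, 0.0], [-0.001, 0.001, -1.0]]
force: [0.4, -0.1, 5.7]
gripper_width: 0.0605
finger_force: 20.0
```

Emit:
play_rows([
  {"dp":[0,0,0.05],"turn":0,"fingers":50},
  {"dp":[0,0,0.05],"turn":0,"fingers":50},
])

```text
time: 12.3
tcp_pos: [0.5674, -0.1359, 0.1401]
ee_rot: [[-0.972, 0.237, 0.001], [0.237, 0.972, 0.0], [-0.001, 0.0, -1.0]]
force: [0.5, -0.8, 5.0]
gripper_width: 0.0604
finger_force: 20.0
```

Emit:
play_rows([
  {"dp":[0,0,0.05],"turn":0,"fingers":50},
  {"dp":[0,0,0.05],"turn":0,"fingers":50},
])

```text
time: 12.55
tcp_pos: [0.5673, -0.1358, 0.1395]
ee_rot: [[-0.972, 0.236, 0.001], [0.236, 0.972, 0.0], [-0.001, 0.0, -1.0]]
force: [2.4, -0.0, 4.4]
gripper_width: 0.0599
finger_force: 20.0
```

Emit:
play_rows([
  {"dp":[0,0,0.05],"turn":0,"fingers":50},
  {"dp":[0,0,0.05],"turn":0,"fingers":50},
])

```text
time: 12.8
tcp_pos: [0.5673, -0.1359, 0.139]
ee_rot: [[-0.972, 0.237, 0.001], [0.237, 0.972, 0.0], [-0.001, 0.0, -1.0]]
force: [2.2, 1.7, 5.0]
gripper_width: 0.0602
finger_force: 20.0
```

Emit:
play_rows([
  {"dp":[0,0,0.05],"turn":0,"fingers":50},
  {"dp":[0,0,0.05],"turn":0,"fingers":50},
])

```text
time: 13.05
tcp_pos: [0.5673, -0.1359, 0.1385]
ee_rot: [[-0.972, 0.237, 0.001], [0.237, 0.972, 0.0], [-0.001, 0.0, -1.0]]
force: [2.1, 0.7, 3.5]
gripper_width: 0.0603
finger_force: 20.0
```

Emit:
play_rows([
  {"dp":[0,0,0.03],"turn":0,"fingers":50},
  {"dp":[0,0,0.03],"turn":0,"fingers":50},
])

```text
time: 13.3
tcp_pos: [0.5673, -0.1359, 0.1384]
ee_rot: [[-0.972, 0.237, 0.001], [0.237, 0.972, 0.0], [-0.001, 0.0, -1.0]]
force: [1.7, 0.9, 5.9]
gripper_width: 0.0604
finger_force: 20.0
```

Emit:
play_rows([
  {"dp":[-0.02,0.02,0.03],"turn":0,"fingers":50},
  {"dp":[-0.02,0.02,0.03],"turn":0,"fingers":50},
])

```text
time: 13.55
tcp_pos: [0.5675, -0.1359, 0.1384]
ee_rot: [[-0.972, 0.236, 0.001], [0.236, 0.972, -0.0], [-0.001, 0.0, -1.0]]
force: [1.1, 2.0, 8.0]
gripper_width: 0.0602
finger_force: 20.0
```

Emit:
play_rows([
  {"dp":[0,0,0.03],"turn":0,"fingers":50},
  {"dp":[0,0,0.03],"turn":0,"fingers":50},
])

```text
time: 13.8
tcp_pos: [0.5676, -0.1359, 0.1383]
ee_rot: [[-0.972, 0.237, 0.001], [0.237, 0.972, -0.0], [-0.001, 0.0, -1.0]]
force: [0.3, 2.3, 8.7]
gripper_width: 0.0606
finger_force: 20.0
```

Emit:
play_rows([
  {"dp":[0,0,0.03],"turn":0,"fingers":50},
  {"dp":[0,0,0.03],"turn":0,"fingers":50},
])

```text
time: 14.05
tcp_pos: [0.5676, -0.136, 0.1383]
ee_rot: [[-0.972, 0.236, 0.001], [0.236, 0.972, -0.0], [-0.001, 0.0, -1.0]]
force: [0.7, 1.7, 10.0]
gripper_width: 0.0607
finger_force: 20.0
```

The force is now climbing (10 N) while z stays at 0.1383, so the collar is on its stop. I'll ease the load, release and retreat.

Emit:
play_rows([
  {"dp":[0,0,-0.05],"turn":0,"fingers":50},
  {"dp":[0,0,-0.1],"turn":0,"fingers":50},
  {"dp":[0,0,-0.1],"turn":0,"fingers":66},
  {"dp":[0,0,-0.1],"turn":0,"fingers":70},
  {"dp":[0,0,-0.1],"turn":0,"fingers":75},
  {"dp":[0,0,-0.1],"turn":0,"fingers":85},
  {"dp":[0,0,-0.1],"turn":0,"fingers":100},
  {"dp":[0,0,-0.1],"turn":0,"fingers":100},
  {"dp":[0,0,-0.1],"turn":0,"fingers":100},
])

```text
time: 15.18
tcp_pos: [0.567, -0.1359, 0.1379]
ee_rot: [[-0.972, 0.236, -0.0], [0.236, 0.972, 0.0], [0.0, -0.0, -1.0]]
force: [-1.3, -0.0, 0.4]
gripper_width: 0.0861
finger_force: 0.0
```

Emit:
play_rows([
  {"dp":[0,0,-0.5],"turn":0,"fingers":100},
  {"dp":[0,0,-1.5],"turn":0,"fingers":100},
  {"dp":[0,0,-3],"turn":0,"fingers":100},
  {"dp":[0,0,-5],"turn":0,"fingers":100},
  {"dp":[0,0,-7],"turn":0,"fingers":100},
  {"dp":[0,0,-9],"turn":0,"fingers":100},
  {"dp":[0,0,-11],"turn":0,"fingers":100},
  {"dp":[0,0,-12],"turn":0,"fingers":100},
])

```text
time: 16.18
tcp_pos: [0.5676, -0.1361, 0.2601]
ee_rot: [[-0.972, 0.236, 0.002], [0.236, 0.972, -0.001], [-0.002, -0.0, -1.0]]
force: [-0.3, 0.2, 0.4]
gripper_width: 0.0869
finger_force: 0.0
```

Emit:
play_rows([
  {"dp":[1,2,0],"turn":0,"fingers":100},
  {"dp":[3,6,0],"turn":0,"fingers":100},
  {"dp":[5.5,10,0],"turn":0,"fingers":100},
  {"dp":[8,14,0],"turn":0,"fingers":100},
  {"dp":[10.5,18,0],"turn":0,"fingers":100},
  {"dp":[13,22,0],"turn":0,"fingers":100},
  {"dp":[14.5,24,0],"turn":0,"fingers":100},
  {"dp":[15,25,0],"turn":0,"fingers":100},
  {"dp":[15,25,0],"turn":0,"fingers":100},
])

```text
time: 17.3
tcp_pos: [0.48, 0.1431, 0.2575]
ee_rot: [[-0.972, 0.235, -0.001], [0.235, 0.972, -0.0], [0.001, -0.0, -1.0]]
force: [-0.5, -0.3, 0.8]
gripper_width: 0.0871
finger_force: 0.0
```

Run:
```python
from h import *
a,W=cloud('scene'); b,W2=cloud('top'); s=ctrl.sense(); print(s['time'],s['force'],s['tcp_pos'])
cv2.imwrite('pics/e.png',np.hstack([cv2.resize(a[40:240,200:400],(400,400)),cv2.resize(b[170:330,340:500],(400,400))])[...,::-1])
for w in(W,W2):
    P=w.reshape(-1,3);P=P[~np.isnan(P[:,0])];P=P[(np.hypot(P[:,0]-.5676,P[:,1]+.136)<.045)&(P[:,2]>.148)&(P[:,2]<.17)]
    A=np.c_[P[:,:2]-[.5676,-.136],np.ones(len(P))]
    k=np.ones(len(P),bool)
    print(len(P),cv2.minEnclosingCircle(P[:,:2].astype(np.float32)),np.median(P[:,2]),'slope',np.linalg.lstsq(A[P[:,2]>.153],P[P[:,2]>.153,2],rcond=None)[0])
```

```text
17.4 [ 0.30280756 -0.30102804 -0.22978568] [0.48054761 0.14196521 0.25772832]
386 ((0.5669777393341064, -0.13456016778945923), 0.031189609318971634) 0.15494806997163144 slope [ 0.00320669 -0.00035284  0.1566007 ]
294 ((0.5669160485267639, -0.13604924082756042), 0.030298501253128052) 0.15913288361660238 slope [-0.00418058  0.00988066  0.15906907]
```

View pics/e.png

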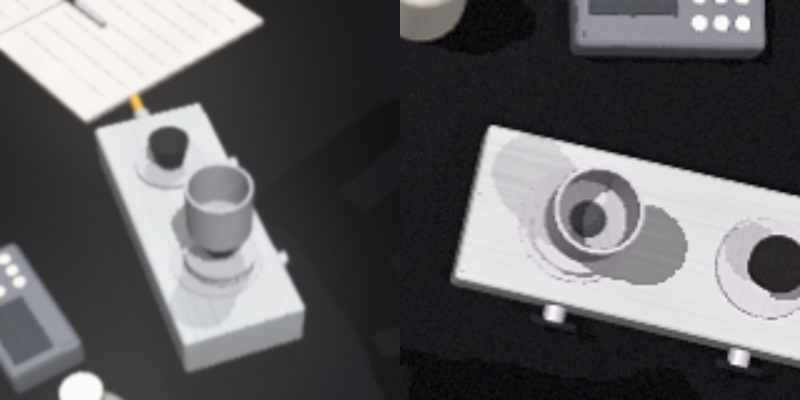

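The funnel sits upright in the collar, at (218,205) in the left half and (598,212) in the right. Its rim is at about 0.158 m, level to within 0.6°, and the bottle and meter have not moved.

```bash
python3 -c "
from cell import ctrl
print(ctrl.sign_off())"
```

```text
the job is handed in; nothing more can be done
None
```

The funnel is seated upright in the open station's collar and pressed gently to the stop (about 12 N at most); the arm never went near the beaker, bottle or meter, and I handed the job in at about 17 s.

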